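Refit the cell carousel on the spectrophotometer spindle

ROBOT

A 6-joint arm with a two-finger parallel gripper is mounted at the origin on the work surface. World frame = base frame: x ahead of the robot, y to its left, z up, the work surface at z = 0. Lengths are in m, angles in rad, forces in N, time in s.
With the tool pointing down it reaches from about 0.425 to 0.95 m from the base axis. Payload 3.5 kg.
Tool frame: the origin (TCP) lies midway between the tips of the shut fingers; the grasp point (between the pads) lies 19 mm behind it; z points along the fingers, y is the direction in which the jaws open and shut (so a half turn about z gives the same grasp; the last joint's range is limited). The gripper opens to 85 mm and grips with 20 to 120 N. Pads are 22 mm wide; open, the fingers measure 114 mm over their backs; the gripper's body (76 mm by 85 mm) begins 54 mm behind the grasp point. The pads swing forward as they close: fully open they stand 13 mm farther back than shut.
Start: joints at [-1.467, 0.286, 1.577, -0, 1.279, -0.15], TCP at [0.17, -0.653, 0.231] pointing down, gripper open.
Joint ranges: [-2.77, 2.77], [-0.9, 2.22], [0.21, 2.48], [-1.53, 4.67], [0.24, 2.81], [-2.84, 2.84]. Speed limits (rad/s): [2.79, 2.79, 3.14, 3.14, 3.14, 3.14].

INTERFACE

Orientations are given as [roll, pitch, yaw] about the fixed x, y, z axes, in that order (R = Rz(yaw) Ry(pitch) Rx(roll)).
In Python, from plant import telemetry, cams, workorder gives the robot as it stands. The module is installed in compiled form; this text tells all that it offers.
- The arm moves only by the tool apply_moves, never from a script. Its argument "deltas" is a list of rows, each a list of 7 numbers: the shift along the tool's x, y, z scaled (see below), then the turn, a rotation vector about the tool's x, y, z scaled (see below), then the closure, from -1 (fully open) to 1 (shut). A call has 1 to 12 rows; each row shifts and turns the pose as measured when the row begins, along the tool's axes as they then stand; what a row does not reach is not made up. The controller multiplies each number of a shift by 0.03 m and each number of a turn by 90 degrees. A row lasts 1/10 s, in which the tool goes at most 50 mm and 8.59 degrees, less where a joint would pass 70% of its speed; a pose out of reach is approached as far as the arm can. A call with a number of a shift or a turn outside -1 to 1 is refused whole. A call with a gripper value outside its range is refused whole. The fingers move at their own pace and stop on an object; the grip force is fixed at half the most. Time passes only in rows, so rows that do not move let the fingers close. It gives the time, the measured TCP pose, the force and the opening at its end, in the units of the state.
- telemetry.get_state(): the state, without advancing time (a new reading comes with each control period).
- cams.get_image(name): name is "scene" or "top"; returns a dict with "image" (420x560x3 uint8, blue, green, red), "range_z" (420x560 float32, m along the optical axis (not along the pixel's ray), 0 where there is no reading), "mtx" (3x3 intrinsics, pixels), "dist_coeffs" ([k1, k2, p1, p2, k3] as OpenCV has them; the pictures are not rectified), "R" (3x3) and "t" (3): a world point X has camera coordinates R X + t. Camera axes: x right, y down, z forward; pixel columns grow to the right and rows downward; lengths in m; the calibration is good to about 2 mm. A picture is of the moment at which its call begins.
- workorder.finish_job(): hands the job in, once; it reports no verdict.
The state is a dict: "clock": time; "joint_pos": joint angles; "qd": joint speeds; "tau": joint torques, N m; "ee_pos": TCP position; "tool_rot": TCP orientation; "force": force on the tool from outside, world axes, zero at the start; "wrist_torque": the same for the moment, N m; "opening": finger opening in m.
Only numpy, scipy, OpenCV 4.12 (cv2) and the standard library are available. Lean on these libraries where they do the work, as an engineer would, in place of code of your own. Each camera call takes 0.05 s, during which the arm holds its last target.

TASK

Put the cleaned cell carousel back into the open sample well of the spectrophotometer: slide its sleeve down the upright spindle, turn it until it drops over the drive pin, then press it gently past the sprung balls until it clicks fully home on the drive disc, and let go. Never force it, and leave everything else on the bench where it is.

Things in the scene. Friction and masses are not known exactly. Their poses are not given: they have to be found in the camera images.
- carousel_center (a point): Loose cell carousel, upright on the bench: black round base 116 mm across, 8 mm thick, with six black square pockets (17.5 mm, tops 44 mm up, 45.5 mm from the axis) round an upright aluminium sleeve 32 mm thick and 95 mm tall. Grip the sleeve by its knurled part, 60 to 95 mm up. Point: on the sleeve's axis, 47.5 mm above the underside; z up. 0.22 to 0.37 kg.
- carousel_bore (a point): Centre of the carousel's underside, at the sleeve's mouth. The bore goes right through: 25 mm wide at the mouth, 18 mm at a land 5 to 8 mm up, 24 mm from 11 mm up. Around it the base has six slots, 6.5 mm wide, running out from the sleeve, at 0, 60, 120... degrees from this point's x axis (in line with the pockets); any one takes the drive pin.
- spindle_seat (a point): Centre of the rubber-faced drive disc (66 mm across), 65 mm above the bench in the sample well; z up. Home: carousel underside on it. It is rubber-mounted: gives 1 mm per 10 N. A 5 mm drive pin stands 20 mm high on it, 26 mm from the axis, at any angle (not measured, held with 0.12 N m). With no slot within 2 degrees of it the carousel rests on it, 17 to 20 mm above home.
- spindle_balls (a point): Point on the spindle's axis, 12 mm above the drive disc, level with two sprung steel balls 3.3 mm proud on opposite sides. The sleeve meets them about 12 mm above home, needs roughly 8 to 15 N to ride over them, and in the last 3 mm they snap out above its land (the click) and hold it down. Over 30 N between carousel and instrument harms the drive.
- spindle_tip (a point): Top of the upright steel spindle, on its axis, 60 mm above the drive disc. The spindle is 16 mm in diameter, its top 8 mm tapering to 8 mm.
- instrument: White spectrophotometer, fixed, 380 mm deep, 430 mm wide; origin under its centre, x to its back, y to its left. Deck 125 mm high, console on the right 100 mm. Sample well: black pit 180 x 190 mm, floor 45 mm above the bench, spindle in its middle at x -70, y +85 mm. The lid stands open on the left: foot 120 mm from the spindle, leaning outwards 35 degrees, 240 mm high.
- vial_a: Small glass vial with red cap, 22 x 59 mm, standing on the bench; not to be moved. Origin at the centre of its underside.
- vial_b: A second such vial; not to be moved. Origin at the centre of its underside.
- cell_rack: White rack of plastic cells, 210 x 100 x 52 mm; not to be moved. Origin at the centre of its underside.
- tip_box: Dark pipette-tip box, 82 x 122 x 57 mm; not to be moved. Origin at the centre of its underside.
- reagent_bottle: White plastic bottle with blue cap, 60 mm diameter, 120 mm tall; not to be moved. Origin at the centre of its underside.
- beaker: Glass beaker, 66 mm diameter, 85 mm tall; not to be moved. Origin at the centre of its underside.
- pipette: White hand pipette, 230 mm long, lying on the bench; not to be moved. Origin at the centre of its underside.

How it is judged:
By the outcome, as a careful person would: the job done as asked, in the order asked, and still so for the second after the job is handed in, with the robot touching nothing.
It also fails if it takes over 72 s, if anything falls off the work surface, if the arm or the gripper's body presses on something with over 40 N, if the wrist force passes 120 N, or if a joint passes its speed limit or range.

## Working session

There is one attempt and no reset: what is moved stays moved. The work goes in short steps, Python scripts to look and compute and a tool call to move; the robot and the scene stay as the last step left them, time stands still between calls to the robot, and variables do not carry over. Pictures are saved under pics/ and viewed, and the job is handed in when it is done.

Besides the shell and the picture viewer there is one more tool, called in YAML: its name, and indented under it one key for each argument. apply_moves: Moves the arm, as the interface text tells. Shifts and turns lie within -1 to 1; 1 stands for 0.03 m of shift or 90 degrees of turn. Its arguments: {"type":"object","properties":{"deltas":{"type":"array"}},"required":["deltas"]}

```bash
mkdir -p pics; cat > h.py <<'E'
import numpy as np, cv2
from plant import telemetry, cams, workorder
def grab(n,save=None):
    d=cams.get_image(n)
    if save:
        cv2.imwrite('pics/'+save+'.png',d['image']); np.savez('pics/'+save+'.npz',**{k:np.asarray(v) for k,v in d.items()})
    return d
def load(s): return dict(np.load('pics/'+s+'.npz'))
def cloud(d):
    h,w=d['range_z'].shape
    u,v=np.meshgrid(np.arange(w),np.arange(h))
    p=cv2.undistortPoints(np.stack([u,v],-1).reshape(-1,1,2).astype(np.float64),d['mtx'],d['dist_coeffs']).reshape(h,w,2)
    z=d['range_z'].astype(float)
    c=np.dstack([p[...,0]*z,p[...,1]*z,z])
    X=(c-d['t'])@d['R']
    X[z==0]=np.nan
    return X
def proj(d,P):
    return cv2.projectPoints(np.asarray(P,float).reshape(-1,1,3),cv2.Rodrigues(d['R'])[0],d['t'],d['mtx'],d['dist_coeffs'])[0].reshape(-1,2)
E
python3 - <<'E'
from h import *
for n in('scene','top'):
    d=grab(n,n+'0'); print(n,d['R'].round(3).tolist(),d['t'],d['mtx'].tolist(),d['dist_coeffs'], 'campos',-d['R'].T@d['t'])
s=telemetry.get_state(); print(s)
E
```

```text
scene [[0.667, 0.745, 0.008], [0.477, -0.419, -0.772], [-0.572, 0.519, -0.635]] [-0.22786206 -0.23869353  1.54670987] [[464.1172061528711, 0.0, 276.7631066991091], [0.0, 464.1172061528711, 219.22880949945173], [0.0, 0.0, 1.0]] [0.04976568 0.         0.         0.         0.        ] campos [ 1.15077053 -0.73304254  0.79973931]
top [[0.015, -0.999, 0.034], [-0.989, -0.02, -0.149], [0.149, -0.031, -0.988]] [-0.15678832  0.53604633  1.1496221 ] [[430.5974989500997, 0.0, 281.21708012209103], [0.0, 430.5974989500997, 211.77404313635026], [0.0, 0.0, 1.0]] [0.03854018 0.         0.         0.         0.        ] campos [ 0.36065281 -0.11048781  1.22118025]
{'clock': 0.1, 'joint_pos': array([-1.46698219e+00,  2.87121712e-01,  1.57805136e+00,  7.75998744e-06,
        1.27860679e+00, -1.49998612e-01]), 'qd': array([ 2.52260225e-04,  1.50680443e-04, -9.33407707e-04, -5.12357536e-05,
       -4.43775212e-04, -7.82098015e-05]), 'tau': array([ 8.22533348e-04, -4.07298911e+01, -2.93698990e+01, -1.40257494e-04,
        3.40677259e-03, -9.57100895e-06]), 'ee_pos': array([ 0.16945813, -0.65275889,  0.2300445 ]), 'tool_rot': array([-3.13943111e+00, -3.34193072e-04,  2.53810144e-01]), 'force': array([0.63528755, 0.25786681, 0.60918674]), 'wrist_torque': array([-0.00178321, -0.02822004,  0.05756041]), 'opening': 0.08573281119949121}
```

View pics/scene0.png

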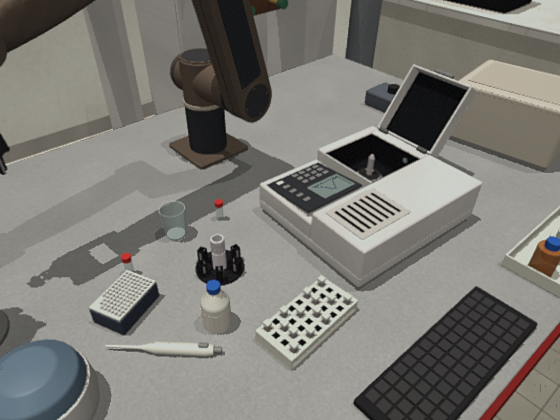

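View pics/top0.png

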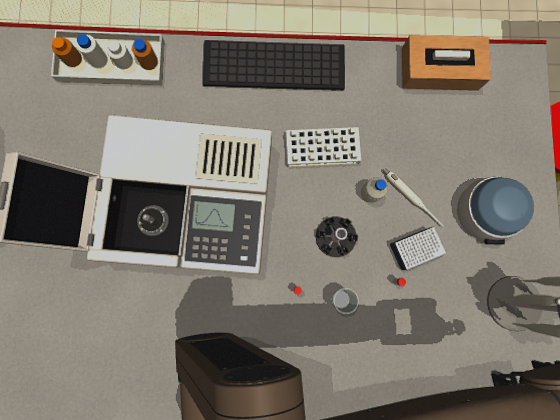

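The scene view shows the carousel at about (219,260), with its sleeve top at (217,240). The spindle is at about (371,163). In the top view the carousel sleeve is at (341,234) and the drive disc at (152,220). Next I'll zoom in and measure both.

```bash
python3 - <<'E'
from h import *
t=load('top0'); s=load('scene0')
def crop(d,u,v,r,k): return cv2.resize(d['image'][v-r:v+r,u-r:u+r],None,fx=k,fy=k,interpolation=cv2.INTER_CUBIC)
a=np.hstack([crop(t,338,236,35,5),crop(t,152,220,35,5)]);b=np.hstack([crop(s,219,258,35,5),crop(s,372,165,35,5)])
cv2.imwrite('pics/z0.png',np.vstack([a,b])[:, :])
X=cloud(t);Y=cloud(s)
np.set_printoptions(precision=4,suppress=True,linewidth=150)
for n,C,u,v,r in(('car',X,338,236,30),('spin',X,152,220,30),):
    P=C[v-r:v+r,u-r:u+r].reshape(-1,3);P=P[~np.isnan(P[:,0])]
    print(n,P[:,2].max())
    for lo,hi in((-.01,.003),(.005,.02),(.035,.052),(.06,.068),(.066,.088),(.09,.1),(.1,.13)):
        q=P[(P[:,2]>lo)&(P[:,2]<hi)]
        if len(q):print(lo,hi,len(q),q.mean(0),q.min(0),q.max(0))
P=Y.reshape(-1,3)
for n,c in(('car',(220,258)),('sp',(372,165))):
    P=Y[c[1]-30:c[1]+30,c[0]-30:c[0]+30].reshape(-1,3);P=P[~np.isnan(P[:,0])]
    for lo,hi in((.035,.05),(.06,.09),(.09,.1),(.1,.115),(.115,.123)):
        q=P[(P[:,2]>lo)&(P[:,2]<hi)]
        if len(q):print('scene',n,lo,hi,len(q),q.mean(0),q.min(0),q.max(0))
E
```

```text
car 0.10069426171233968
-0.01 0.003 1863 [ 0.4802 -0.3132  0.0002] [ 0.3949 -0.3968 -0.0072] [ 0.5672 -0.2256  0.003 ]
0.005 0.02 902 [ 0.4778 -0.3036  0.0088] [ 0.3996 -0.3951  0.005 ] [ 0.5652 -0.2254  0.0196]
0.035 0.052 185 [ 0.4774 -0.3056  0.0433] [ 0.4255 -0.3577  0.035 ] [ 0.5289 -0.2505  0.052 ]
0.06 0.068 10 [ 0.4744 -0.3041  0.0628] [ 0.4614 -0.3157  0.0601] [ 0.4888 -0.2908  0.0662]
0.066 0.088 32 [ 0.478  -0.303   0.0777] [ 0.4629 -0.3169  0.0662] [ 0.4907 -0.2886  0.0878]
0.09 0.1 54 [ 0.4769 -0.3038  0.0952] [ 0.4614 -0.3204  0.0902] [ 0.493  -0.2887  0.0993]
0.1 0.13 1 [ 0.477  -0.3165  0.1007] [ 0.477  -0.3165  0.1007] [ 0.477  -0.3165  0.1007]
spin 0.12990992160290263
0.035 0.052 2882 [0.5113 0.2058 0.0474] [0.4288 0.124  0.0405] [0.5935 0.2892 0.052 ]
0.06 0.068 338 [0.5077 0.1995 0.0652] [0.4767 0.1696 0.0601] [0.5391 0.2335 0.068 ]
0.066 0.088 223 [0.5072 0.1998 0.0688] [0.479  0.1714 0.066 ] [0.5384 0.2325 0.087 ]
0.09 0.1 6 [0.505  0.1953 0.0947] [0.502  0.1937 0.09  ] [0.5078 0.1974 0.0982]
0.1 0.13 94 [0.4725 0.1503 0.121 ] [0.4246 0.107  0.1011] [0.5146 0.25
[... 180 characters left out ...]
  0.0601] [ 0.4933 -0.2908  0.0899]
scene car 0.09 0.1 72 [ 0.4782 -0.3057  0.0933] [ 0.4604 -0.321   0.09  ] [ 0.493  -0.2903  0.0977]
scene car 0.115 0.123 94 [ 0.6042 -0.4055  0.1193] [ 0.5919 -0.4199  0.116 ] [ 0.6175 -0.393   0.1224]
scene sp 0.035 0.05 432 [0.4691 0.2596 0.0458] [0.4179 0.197  0.0403] [0.5363 0.3059 0.05  ]
scene sp 0.06 0.09 789 [0.4775 0.2486 0.0726] [0.4158 0.0576 0.06  ] [0.5591 0.304  0.0899]
scene sp 0.09 0.1 243 [0.476  0.2364 0.0948] [0.416  0.0474 0.09  ] [0.5669 0.3052 0.0999]
scene sp 0.1 0.115 654 [0.5041 0.1646 0.1075] [0.4148 0.0214 0.1   ] [0.5803 0.3664 0.115 ]
scene sp 0.115 0.123 414 [0.5141 0.1895 0.1201] [0.3898 0.0218 0.115 ] [0.6637 0.3632 0.123 ]
```

View pics/z0.png

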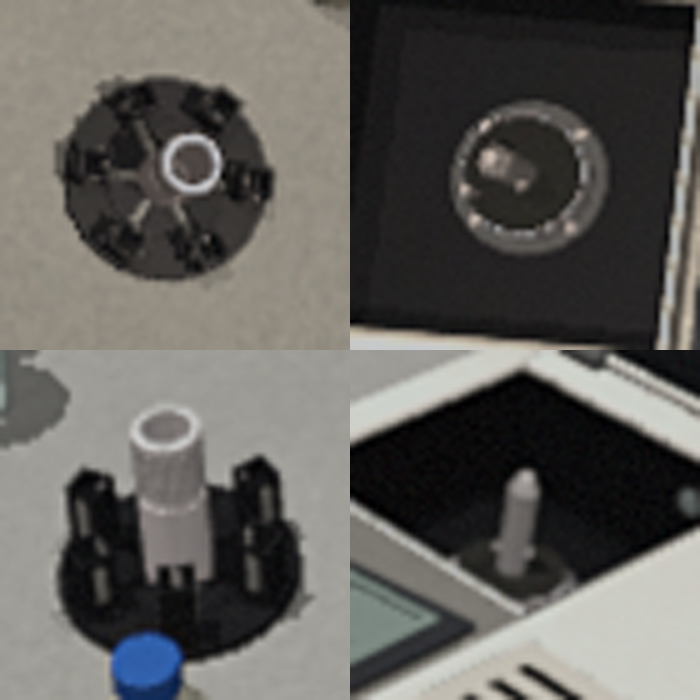

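```bash
cat >> h.py <<'E'
def ray(d,uv,z):
    p=cv2.undistortPoints(np.array([[uv]],float),d['mtx'],d['dist_coeffs'])[0,0]
    r=d['R'].T@np.array([p[0],p[1],1]); c=-d['R'].T@d['t']
    return c+r*(z-c[2])/r[2]
def ov(d,rings,box,k,name):
    u,v,r=box; im=cv2.resize(d['image'][v-r:v+r,u-r:u+r],None,fx=k,fy=k,interpolation=cv2.INTER_CUBIC)
    a=np.linspace(0,2*np.pi,73)
    for (c,rad,z,col) in rings:
        q=(proj(d,np.c_[c[0]+rad*np.cos(a),c[1]+rad*np.sin(a),a*0+z])-[u-r,v-r]+.5)*k
        cv2.polylines(im,[q.astype(int)],True,col,1)
    return im
E
python3 - <<'E'
from h import *
np.set_printoptions(precision=4,suppress=True)
t=load('top0'); s=load('scene0')
# silhouettes in top: disc via depth z>.058 within well ; base via z>.004
X=cloud(t)
from scipy.optimize import least_squares
def circ(P,r):
    f=lambda c:np.hypot(P[:,0]-c[0],P[:,1]-c[1])-r
    o=least_squares(f,P.mean(0)[:2],loss='soft_l1',f_scale=.002);return o.x,np.std(f(o.x))
for n,(u,v),lo,hi,r in(('base',(338,236),.004,.013,.058),('disc',(152,220),.060,.072,.033)):
    C=X[v-30:v+30,u-30:u+30]; m=((C[...,2]>lo)).astype(np.uint8)
    m[np.hypot(*(C[...,:2]-[(.477,-.304),(.508,.2015)][n=='disc']).transpose(2,0,1))>r+.012]=0
    cs=max(cv2.findContours(m,cv2.RETR_EXTERNAL,cv2.CHAIN_APPROX_NONE)[0],key=cv2.contourArea)[:,0]
    P=np.array([ray(t,(u-30+a,v-30+b),(.008 if n=='base' else .065)) for a,b in cs])
    for rr in (r-.0014,r): print(n,circ(P,rr))
# sleeve top: bright
for n,d,(u,v) in(('top',t,(341,233)),('scene',s,(217,240))):
    g=cv2.cvtColor(d['image'],cv2.COLOR_BGR2GRAY)[v-9:v+10,u-9:u+10]
    print(g)if 0 else None
    Z=cloud(d)[v-9:v+10,u-9:u+10]; m=(Z[...,2]>.088)&(Z[...,2]<.102)
    print(n,m.sum(),Z[m].mean(0),(Z[m].min(0)+Z[m].max(0))/2)
c=(.477,-.3045);p=(.508,.2015);R=(0,0,255);G=(0,255,0)
rc=[(c,.058,.008,G),(c,.016,.095,R)];rp=[(p,.033,.065,G),(p,.004,.125,R),(p,.008,.117,R),(p,.026,.085,(255,0,0))]
a=np.hstack([ov(t,rc,(338,236,35),4,0),ov(t,rp,(152,220,35),4,0)]);b=np.hstack([ov(s,rc,(219,258,35),4,0),ov(s,rp,(372,165,35),4,0)])
cv2.imwrite('pics/ov1.png',np.vstack([a,b]))
E
```

```text
base (array([ 0.4781, -0.3054]), np.float64(0.0021067586405320135))
base (array([ 0.4783, -0.3057]), np.float64(0.0020829593799956683))
disc (array([0.5082, 0.2012]), np.float64(0.0007515073024926806))
disc (array([0.5082, 0.2012]), np.float64(0.0007512794201405069))
top 60 [ 0.4768 -0.3042  0.0948] [ 0.4772 -0.3046  0.0945]
scene 92 [ 0.4784 -0.3064  0.0923] [ 0.4767 -0.3056  0.0929]
```

View pics/ov1.png

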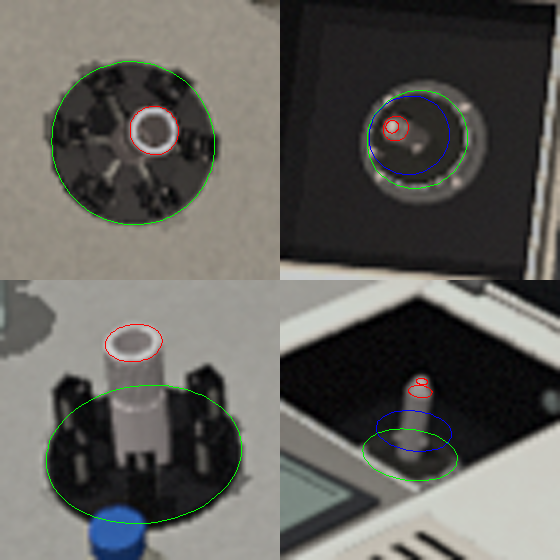

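```bash
python3 - <<'E'
from h import *
np.set_printoptions(precision=4,suppress=True)
t=load('top0'); s=load('scene0')
for n,d,(u,v) in(('t',t,(338,236)),('s',s,(219,258))):
    Z=cloud(d)[v-30:v+30,u-30:u+30].reshape(-1,3); c=np.array((.4775,-.305))
    q=Z[(Z[:,2]>.038)&(Z[:,2]<.05)][:,:2]-c; r=np.hypot(*q.T);q=q[(r>.032)&(r<.06)]
    a=np.arctan2(q[:,1],q[:,0]); 
    print(n,len(a),np.degrees(np.angle(np.mean(np.exp(6j*a))))/6, abs(np.mean(np.exp(6j*a))))
p=np.array((.508,.2015));c=np.array((.4775,-.305))
def dots(d,box,pts,k=8):
    u,v,r=box; im=cv2.resize(d['image'][v-r:v+r,u-r:u+r],None,fx=k,fy=k,interpolation=cv2.INTER_CUBIC)
    im=cv2.convertScaleAbs(im,alpha=1.6)
    for P,col in pts:
        q=(proj(d,P)[0]-[u-r,v-r]+.5)*k; cv2.circle(im,tuple(int(x) for x in q),3,col,1)
    return im
pts=[]
for a in np.radians([100,110,120]): pts.append(((p[0]+.026*np.cos(a),p[1]+.026*np.sin(a),.085),(0,0,255)))
a=np.radians(110);pts.append(((p[0]+.026*np.cos(a),p[1]+.026*np.sin(a),.065),(0,255,0)))
cv2.imwrite('pics/pin.png',np.hstack([dots(t,(152,220,20),pts),dots(t,(152,220,20),[]) ]))
cv2.imwrite('pics/pin2.png',np.hstack([dots(s,(372,170,20),pts),dots(s,(372,170,20),[]) ]))
E
```

```text
t 143 24.514057262362183 0.6590539065412462
s 222 24.637846800274513 0.6560667377090127
```

View pics/pin.png

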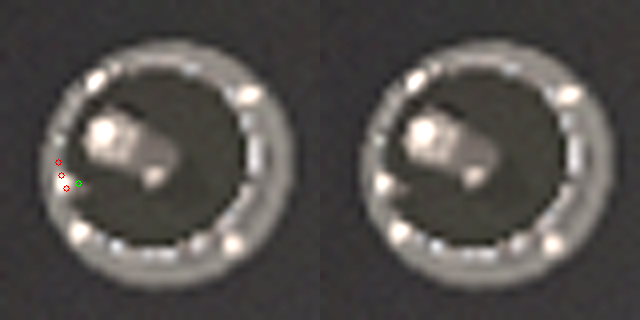

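View pics/pin2.png

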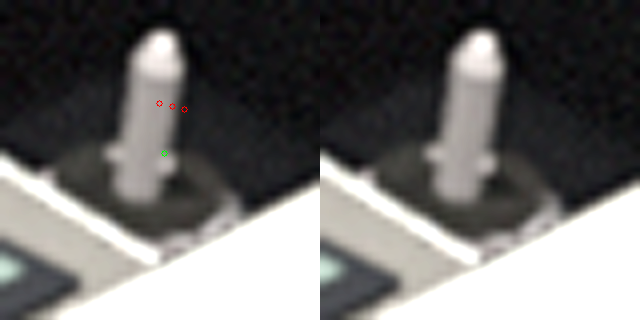

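```bash
python3 - <<'E'
from h import *
np.set_printoptions(precision=4,suppress=True)
t=load('top0'); s=load('scene0')
print(ray(t,(144.5,215.9),.125),ray(s,(371.7,154.3),.125))
print('sc',proj(s,[(.508,.2015,.125),(.508,.2015,.065),(.508,.1995,.065)]))
print('top',proj(t,[(.508,.2015,.125),(.508,.2015,.065),(.508,.1995,.065)]))
E
```

```text
[0.5088 0.2017 0.125 ] [0.5055 0.2033 0.125 ]
sc [[371.9876 154.8828]
 [369.0096 173.1201]
 [368.5541 173.3805]]
top [[144.5753 216.1996]
 [150.8807 219.3103]
 [151.6406 219.3244]]
```

apply_moves:
  deltas:
    - [1,-0.67,0,0,0,0,-1]
    - [1,-0.67,0,0,0,0,-1]
    - [1,-0.67,0,0,0,0,-1]
    - [1,-0.67,0,0,0,0,-1]
    - [1,-0.67,0,0,0,0,-1]
    - [1,-0.67,0,0,0,0,-1]
    - [1,-0.67,0,0,0,0,-1]
    - [1,-0.67,0,0,0,0,-1]
    - [1,-0.67,0,0,0,0,-1]
    - [1,-0.67,0,0,0,0,-1]
    - [0,0,0,0,0,0,-1]
    - [0,0,0,0,0,0,-1]

```text
clock: 1.3
ee_pos: [0.4154, -0.3698, 0.223]
tool_rot: [-3.127, 0.002, 0.251]
force: [-1.4, 0.1, -0.4]
opening: 0.0855
```

```bash
cat >> h.py <<'E'
from scipy.spatial.transform import Rotation as Ro
def st(target=None,yaw=None):
    np.set_printoptions(precision=4,suppress=True)
    s=telemetry.get_state(); R=Ro.from_euler('xyz',s['tool_rot'])
    print('t',s['clock'],'p',s['ee_pos'],'rpy',np.degrees(s['tool_rot']).round(2),'F',s['force'].round(2),'M',s['wrist_torque'].round(3),'op',s['opening'],'q',s['joint_pos'].round(2))
    if target is not None:
        print('shift units',(R.inv().apply(np.array(target)-s['ee_pos'])/.03).round(3))
    y=s['tool_rot'][2] if yaw is None else np.radians(yaw)
    T=Ro.from_euler('xyz',[np.pi,0,y]); print('turn units',((R.inv()*T).as_rotvec()/(np.pi/2)).round(4))
    return s
E
python3 -c "
from h import *
st((.4773,-.305,.12))"
```

```text
t 1.3 p [ 0.4154 -0.3698  0.223 ] rpy [-179.18    0.09   14.37] F [-1.36  0.15 -0.36] M [ 0.018 -0.007 -0.037] op 0.08554422491752144 q [-0.91  0.04  1.87  0.    1.24  0.41]
shift units [ 2.541 -1.529  3.45 ]
turn units [-0.0092  0.001  -0.    ]
```

apply_moves:
  deltas:
    - [0.9,-0.6,0,-0.009,0,0,-1]
    - [0.9,-0.6,0,0,0,0,-1]
    - [0.74,-0.33,0.2,0,0,0,-1]
    - [0,0,0.8,0,0,0,-1]
    - [0,0,0.8,0,0,0,-1]
    - [0,0,0,0,0,0,-1]
    - [0,0,0,0,0,0,-1]

```text
clock: 2.0
ee_pos: [0.476, -0.3119, 0.1676]
tool_rot: [3.139, 0.003, 0.241]
force: [0.0, 0.3, 1.0]
opening: 0.0852
```

```bash
python3 -c "
from h import *
st((.4773,-.305,.057))
grab('top','top1');grab('scene','scene1')"
```

```text
t 2.0 p [ 0.476  -0.3119  0.1676] rpy [179.86   0.18  13.8 ] F [0.01 0.34 1.04] M [ 0.064 -0.008  0.015] op 0.08515819891454889 q [-0.76  0.12  1.9  -0.    1.13  0.58]
shift units [ 0.107 -0.221  3.684]
turn units [0.0015 0.002  0.    ]
```

View pics/scene1.png

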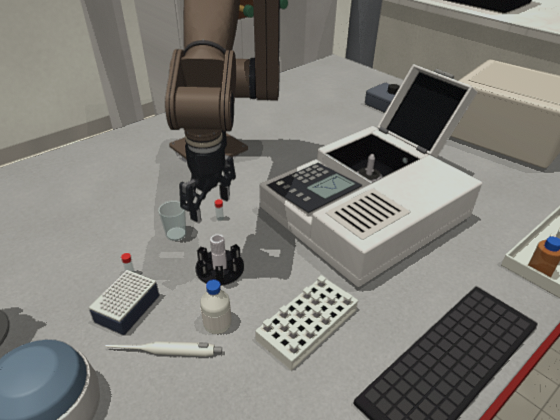

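The open gripper at about (208,190) is above the sleeve at (218,243), and nothing is in the way. I'll descend.

apply_moves:
  deltas:
    - [0.107,-0.221,0.4,0,0,0,-1]
    - [0,0,0.8,0,0,0,-1]
    - [0,0,0.8,0,0,0,-1]
    - [0,0,0.7,0,0,0,-1]
    - [0,0,0,0,0,0,-1]
    - [0,0,0,0,0,0,-1]

```text
clock: 2.7
ee_pos: [0.4802, -0.3068, 0.0892]
tool_rot: [3.13, -0.004, 0.239]
force: [1.2, 0.1, 1.0]
opening: 0.0851
```

```bash
python3 -c "
from h import *
st((.4773,-.305,.057))"
```

```text
t 2.7 p [ 0.4802 -0.3068  0.0892] rpy [179.32  -0.22  13.68] F [1.2  0.08 0.99] M [ 0.056  0.014 -0.031] op 0.08512483699599442 q [-0.75  0.21  1.95 -0.    0.97  0.59]
shift units [-0.084 -0.095  1.071]
turn units [ 0.0076 -0.0025 -0.    ]
```

apply_moves:
  deltas:
    - [-0.084,-0.095,0.3,0.0076,-0.0025,0,-1]
    - [0,0,0.5,0,0,0,-1]
    - [0,0,0.3,0,0,0,-1]
    - [0,0,0,0,0,0,-1]
    - [0,0,0,0,0,0,-1]

```text
clock: 3.2
ee_pos: [0.4786, -0.3059, 0.0567]
tool_rot: [3.138, -0.003, 0.239]
force: [0.2, -0.7, 1.0]
opening: 0.0851
```

```bash
python3 -c "
from h import *
st((.4773,-.305,.057))"
```

```text
t 3.2 p [ 0.4786 -0.3059  0.0567] rpy [179.79  -0.17  13.68] F [ 0.21 -0.68  0.96] M [0.015 0.033 0.041] op 0.08514238536841165 q [-0.75  0.26  1.96  0.    0.92  0.58]
shift units [-0.035 -0.039 -0.009]
turn units [ 0.0024 -0.0019 -0.    ]
```

apply_moves:
  deltas:
    - [-0.035,-0.039,0,0.0024,-0.0019,0,-1]
    - [0,0,0,0,0,0,0.3]
    - [0,0,0,0,0,0,1]
    - [0,0,0,0,0,0,1]
    - [0,0,0,0,0,0,1]
    - [0,0,0,0,0,0,1]
    - [0,0,0,0,0,0,1]
    - [0,0,0,0,0,0,1]

```text
clock: 4.0
ee_pos: [0.4778, -0.3055, 0.058]
tool_rot: [3.14, -0.001, 0.239]
force: [0.4, -0.1, -0.5]
opening: 0.031
```

```bash
python3 -c "
from h import *
st((.4773,-.305,.057))
grab('scene','scene2');d=grab('top','top2')
im=cv2.resize(load('scene2')['image'][150:320,130:320],None,fx=4,fy=3.5);cv2.imwrite('pics/c2.png',im)
"
```

```text
t 4.0 p [ 0.4778 -0.3055  0.058 ] rpy [179.91  -0.05  13.68] F [ 0.38 -0.05 -0.55] M [-0.08   0.014  0.028] op 0.030958034779222356 q [-0.75  0.26  1.96 -0.    0.92  0.58]
shift units [-0.014 -0.019  0.035]
turn units [ 0.001  -0.0006 -0.    ]
```

View pics/c2.png

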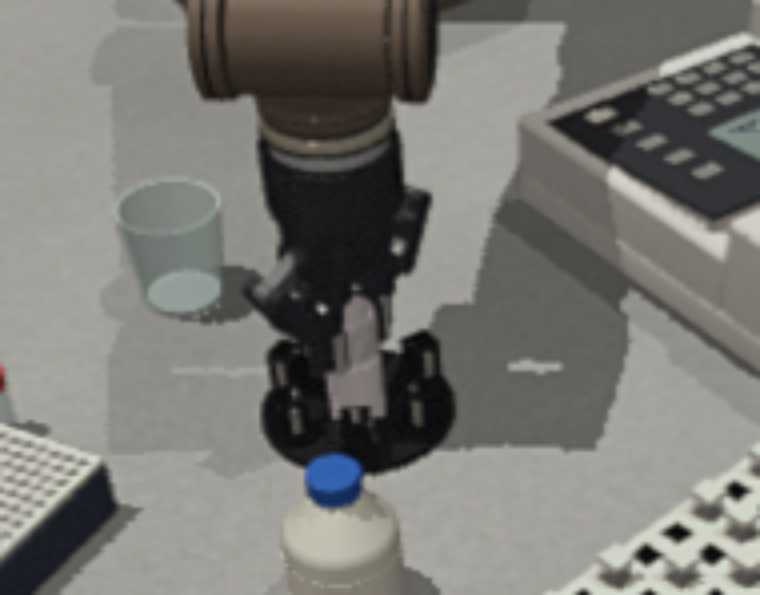

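The sleeve is held, with the opening at 31 mm and the base still flat. I'll lift.

apply_moves:
  deltas:
    - [0,0,-0.3,0,0,0,1]
    - [0,0,-0.5,0,0,0,1]
    - [0,0,-0.8,0,0,0,1]
    - [0,0,-0.9,0,0,0,1]
    - [0,0,-0.9,0,0,0,1]
    - [0,0,-0.9,0,0,0,1]
    - [0,0,-0.9,0,0,0,1]
    - [0,0,-0.9,0,0,0,1]
    - [0,0,-0.3,0,0,0,1]
    - [0,0,0,0,0,0,1]
    - [0,0,0,0,0,0,1]

```text
clock: 5.2
ee_pos: [0.4749, -0.3026, 0.2611]
tool_rot: [-3.139, 0.002, 0.239]
force: [-0.0, -0.4, -2.4]
opening: 0.0306
```

```bash
python3 -c "
from h import *
st((.5075,.2017,.225),43)
grab('scene','scene3');d=grab('top','top3')
im=cv2.resize(load('scene3')['image'][100:270,130:320],None,fx=4,fy=3.5);cv2.imwrite('pics/c3.png',im)
"
```

```text
t 5.2 p [ 0.4749 -0.3026  0.2611] rpy [-179.83    0.1    13.68] F [-0.01 -0.39 -2.36] M [-0.024 -0.017  0.02 ] op 0.030595578975058 q [-0.75  0.02  1.82  0.    1.3   0.58]
shift units [  5.033 -16.074   1.243]
turn units [-0.0021  0.0006 -0.3258]
```

View pics/c3.png

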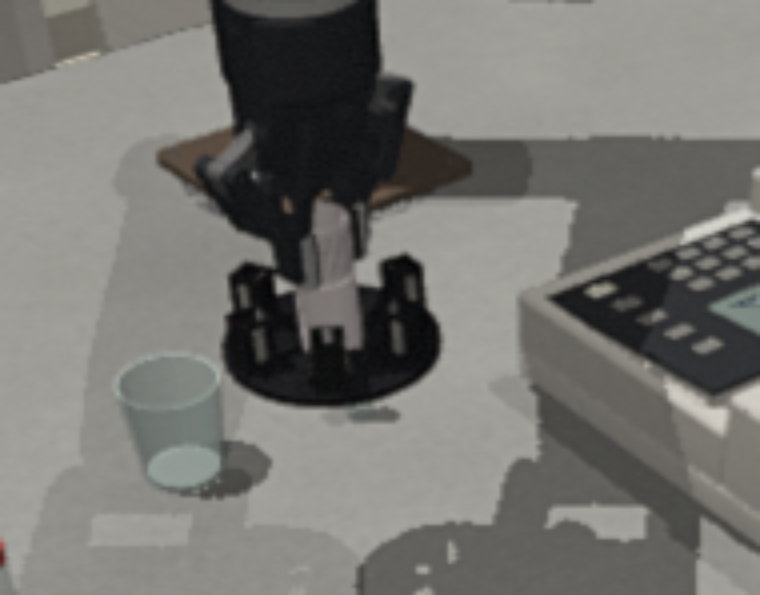

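View pics/top3.png

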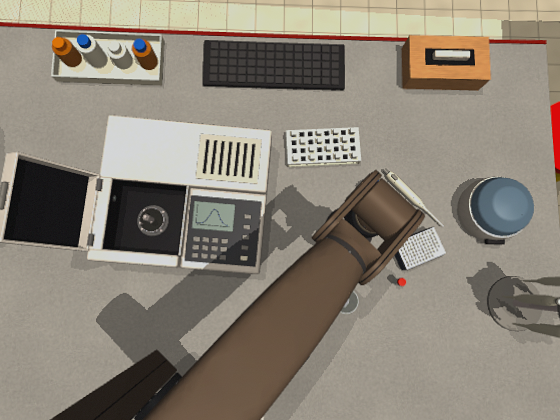

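apply_moves:
  deltas:
    - [0.15,-0.4,0,0,0,0,1]
    - [0.3,-0.8,0,0,0,0,1]
    - [0.33,-1,0,0,0,0,1]
    - [0.33,-1,0,0,0,0,1]
    - [0.33,-1,0,0,0,0,1]
    - [0.33,-1,0,0,0,0,1]
    - [0.33,-1,0,0,0,0,1]
    - [0.33,-1,0,0,0,0,1]
    - [0.33,-1,0,0,0,0,1]
    - [0.3,-0.8,0,0,0,0,1]
    - [0,0,0,0,0,0,1]

```text
clock: 6.4
ee_pos: [0.4927, 0.0028, 0.246]
tool_rot: [-3.113, 0.024, 0.237]
force: [-0.5, -0.9, -3.6]
opening: 0.0306
```

```bash
python3 -c "
from h import *
st((.5075,.2017,.235),13.68)"
```

```text
t 6.4 p [0.4927 0.0028 0.246 ] rpy [-178.34    1.37   13.61] F [-0.47 -0.93 -3.55] M [-0.034 -0.053  0.073] op 0.03057827177894556 q [-0.21 -0.12  1.98  0.02  1.31  1.12]
shift units [ 2.049 -6.317  0.5  ]
turn units [-0.0184  0.0152 -0.001 ]
```

apply_moves:
  deltas:
    - [0.33,-0.9,0,-0.018,0.015,0,1]
    - [0.33,-0.9,-0.1,0,0,0,1]
    - [0.33,-0.9,-0.1,0,0,0,1]
    - [0.33,-0.9,-0.1,0,0,0,1]
    - [0.2,-0.6,0,0,0,0,1]
    - [0,0,0,0,0,-0.06,1]
    - [0,0,0,0,0,-0.08,1]
    - [0,0,0,0,0,-0.08,1]
    - [0,0,0,0,0,-0.08,1]
    - [0,0,0,0,0,-0.03,1]
    - [0,0,0,0,0,0,1]

```text
clock: 7.5
ee_pos: [0.4986, 0.1421, 0.2418]
tool_rot: [-3.126, 0.02, 0.778]
force: [-1.1, -0.2, -2.2]
opening: 0.0306
```

```bash
python3 -c "
from h import *
st((.5075,.2017,.215),43.2)"
```

```text
t 7.5 p [0.4986 0.1421 0.2418] rpy [-179.09    1.15   44.6 ] F [-1.06 -0.21 -2.22] M [ 0.034 -0.086 -0.071] op 0.030598278768056136 q [ 0.08 -0.06  1.93 -0.    1.29  0.87]
shift units [ 1.623 -1.193  0.879]
turn units [-0.0099  0.0129  0.0154]
```

apply_moves:
  deltas:
    - [0.5,-0.35,0,-0.0099,0.0129,0.0154,1]
    - [0.6,-0.45,0,0,0,0,1]
    - [0.5,-0.35,0,0,0,0,1]
    - [0,0,0,0,0,0,1]
    - [0,0,0,0,0,0,1]
    - [0,0,0,0,0,0,1]

```text
clock: 8.1
ee_pos: [0.5073, 0.1996, 0.2369]
tool_rot: [-3.138, 0.008, 0.744]
force: [-0.1, 0.7, -2.0]
opening: 0.0309
```

```bash
python3 -c "
from h import *
st((.5075,.2017,.215),43.2)
grab('top','top4');d=grab('scene','scene4')
im=cv2.resize(d['image'][60:230,280:470],None,fx=4,fy=3.5);cv2.imwrite('pics/c4.png',im)
"
```

```text
t 8.1 p [0.5073 0.1996 0.2369] rpy [-179.82    0.46   42.63] F [-0.09  0.7  -1.98] M [-0.042  0.028 -0.019] op 0.03086946028616626 q [ 0.19  0.    1.89 -0.    1.26  1.02]
shift units [ 0.059 -0.046  0.729]
turn units [-0.0021  0.0051 -0.0063]
```

View pics/c4.png

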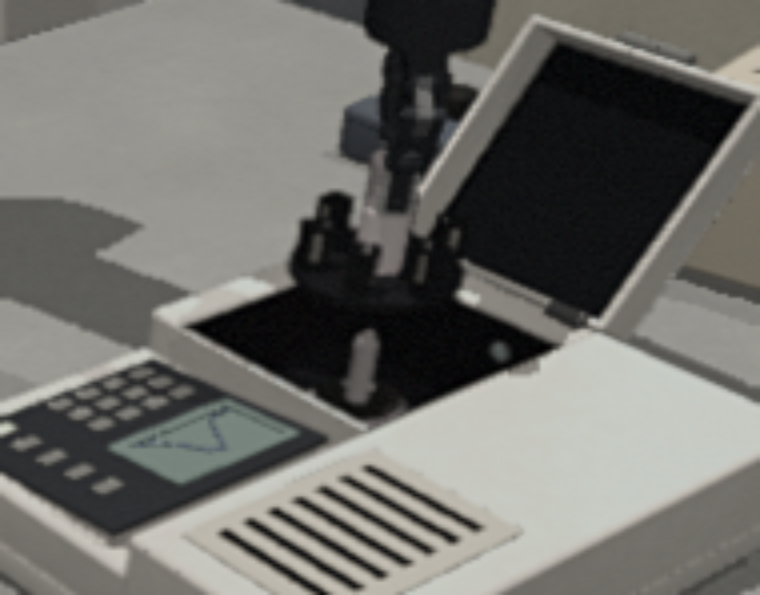

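View pics/top4.png

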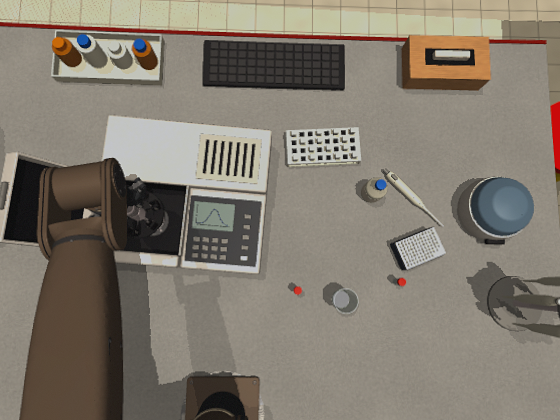

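```bash
python3 - <<'E'
from h import *
np.set_printoptions(precision=4,suppress=True)
off=.2369-.058
d=load('scene4');t=load('top4');c=np.array((.5073,.1996))
for n,q0 in(('s',d),('t',t)):
    Z=cloud(q0).reshape(-1,3);Z=Z[~np.isnan(Z[:,0])]
    q=Z[(Z[:,2]>off+.037)&(Z[:,2]<off+.05)][:,:2]-c; r=np.hypot(*q.T);q=q[(r>.032)&(r<.06)]
    if len(q)<10: continue
    a=np.arctan2(q[:,1],q[:,0]); print(n,len(a),np.degrees(np.angle(np.mean(np.exp(6j*a))))/6,abs(np.mean(np.exp(6j*a))))
G=(0,255,0);R=(0,0,255)
A=ov(d,[(c,.058,off,G),(c,.058,off+.008,G),(c,.016,off+.06,R)],(376,133,35),5,0)
A2=ov(d,[],(376,133,35),5,0)
cv2.imwrite('pics/c4b.png',cv2.convertScaleAbs(np.hstack([A,A2]),alpha=1.8))
E
```

```text
s 220 -7.384687469132044 0.6193255712703141
t 125 -5.965157811692255 0.6567257434347031
```

View pics/c4b.png

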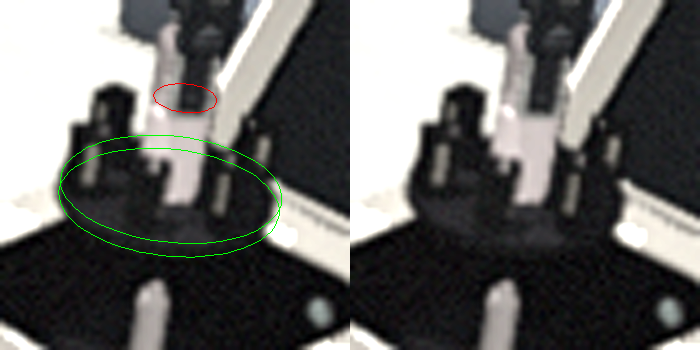

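apply_moves:
  deltas:
    - [0.03,-0.023,0.3,-0.002,0.005,0,1]
    - [0,0,0.4,0,0,0,1]
    - [0,0,0.4,0,0,0,1]
    - [0,0,0.2,0,0,0,1]
    - [0,0,0,0,0,0,1]
    - [0,0,0,0,0,0,1]

```text
clock: 8.8
ee_pos: [0.5066, 0.1988, 0.193]
tool_rot: [-3.141, 0.002, 0.741]
force: [-0.4, -0.7, -4.2]
opening: 0.0308
```

```bash
python3 -c "
from h import *
st((.5077,.2013,.19),43.2)
d=grab('scene','scene5');o=telemetry.get_state()['ee_pos']
A=ov(d,[],(372,150,35),5,0)
cv2.imwrite('pics/c5.png',cv2.convertScaleAbs(A,alpha=1.8))
"
```

```text
t 8.8 p [0.5066 0.1988 0.193 ] rpy [-179.95    0.11   42.46] F [-0.41 -0.74 -4.21] M [ 0.044 -0.035 -0.004] op 0.03075683923005061 q [ 0.19  0.03  1.93 -0.    1.18  1.02]
shift units [ 0.082 -0.037  0.101]
turn units [-0.0006  0.0012 -0.0082]
```

View pics/c5.png

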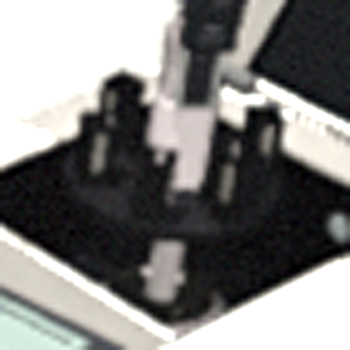

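apply_moves:
  deltas:
    - [0.08,-0.04,0.1,0,0,-0.008,1]
    - [0,0,0,0,0,0,1]
    - [0,0,0.1,0,0,0,1]
    - [0,0,0,0,0,0,1]

```text
clock: 9.25
ee_pos: [0.5086, 0.2019, 0.1881]
tool_rot: [3.141, -0.001, 0.755]
force: [-0.1, -0.4, -2.7]
opening: 0.031
```

```bash
python3 -c "
from h import *
st((.5077,.2013,.177),43.2)"
```

```text
t 9.25 p [0.5086 0.2019 0.1881] rpy [179.96  -0.04  43.27] F [-0.1  -0.38 -2.66] M [ 0.052  0.069 -0.003] op 0.031005186058744184 q [ 0.19  0.05  1.93 -0.    1.16  1.01]
shift units [-0.037 -0.006  0.371]
turn units [ 0.0004 -0.0004  0.0007]
```

apply_moves:
  deltas:
    - [-0.03,0,0.15,0,0,0,1]
    - [0,0,0.15,0,0,0,1]
    - [0,0,0.1,0,0,0,1]
    - [0,0,0,0,0,0,1]

```text
clock: 9.65
ee_pos: [0.5079, 0.2013, 0.1752]
tool_rot: [3.141, -0.001, 0.755]
force: [-0.5, 0.6, -3.0]
opening: 0.0308
```

```bash
python3 -c "
from h import *
st((.5077,.2013,.168),43.2)"
```

```text
t 9.65 p [0.5079 0.2013 0.1752] rpy [179.96  -0.05  43.27] F [-0.48  0.65 -2.95] M [ 0.007  0.049 -0.073] op 0.030764016551161257 q [ 0.19  0.06  1.95 -0.    1.14  1.01]
shift units [-0.005 -0.007  0.24 ]
turn units [ 0.0005 -0.0006  0.0007]
```

Underside is about 0.117, so the tip is inside the mouth and level with the land. I'll continue in small steps, watching the side force.

apply_moves:
  deltas:
    - [0,0,0.1,0,0,0,1]
    - [0,0,0.1,0,0,0,1]
    - [0,0,0,0,0,0,1]

```text
clock: 9.95
ee_pos: [0.508, 0.2012, 0.1686]
tool_rot: [3.141, -0.001, 0.755]
force: [0.7, -0.3, -2.8]
opening: 0.0307
```

```bash
python3 -c "
from h import *
st((.5077,.2013,.168),43.2)"
```

```text
t 9.95 p [0.508  0.2012 0.1686] rpy [179.96  -0.05  43.26] F [ 0.65 -0.26 -2.79] M [0.015 0.019 0.082] op 0.03071638050798966 q [ 0.19  0.06  1.95 -0.    1.13  1.01]
shift units [-0.005 -0.009  0.019]
turn units [ 0.0005 -0.0006  0.0007]
```

apply_moves:
  deltas:
    - [0,0,0.1,0,0,0,1]
    - [0,0,0.1,0,0,0,1]
    - [0,0,0,0,0,0,1]

```text
clock: 10.25
ee_pos: [0.5081, 0.2012, 0.1621]
tool_rot: [3.141, -0.001, 0.755]
force: [0.4, 0.3, -2.6]
opening: 0.0307
```

```bash
python3 -c "
from h import *
st((.5077,.2013,.15),43.2)"
```

```text
t 10.25 p [0.5081 0.2012 0.1621] rpy [179.95  -0.06  43.26] F [ 0.41  0.34 -2.63] M [-0.008  0.008 -0.018] op 0.030708431856836832 q [ 0.19  0.07  1.96 -0.    1.11  1.01]
shift units [-0.007 -0.011  0.405]
turn units [ 0.0005 -0.0007  0.0007]
```

apply_moves:
  deltas:
    - [0,0,0.12,0,0,0,1]
    - [0,0,0.12,0,0,0,1]
    - [0,0,0.12,0,0,0,1]
    - [0,0,0.1,0,0,0,1]
    - [0,0,0,0,0,0,1]

```text
clock: 10.75
ee_pos: [0.508, 0.2012, 0.147]
tool_rot: [3.141, -0.001, 0.755]
force: [-0.1, -0.2, -2.1]
opening: 0.0311
```

```bash
python3 -c "
from h import *
st((.5077,.2013,.14),43.2)"
```

```text
t 10.75 p [0.508  0.2012 0.147 ] rpy [179.96  -0.05  43.26] F [-0.11 -0.21 -2.12] M [-0.006 -0.018 -0.008] op 0.03105960781331493 q [ 0.19  0.09  1.97 -0.    1.08  1.01]
shift units [-0.006 -0.01   0.232]
turn units [ 0.0005 -0.0006  0.0007]
```

Now the pin zone. I'll use very small steps.

apply_moves:
  deltas:
    - [0,0,0.05,0,0,0,1]
    - [0,0,0.05,0,0,0,1]
    - [0,0,0.02,0,0,0,1]

```text
clock: 11.05
ee_pos: [0.5082, 0.2012, 0.1432]
tool_rot: [3.141, -0.001, 0.755]
force: [0.6, 1.0, -2.9]
opening: 0.0308
```

```bash
python3 -c "
from h import *
st((.5077,.2013,.14),43.2)"
```

```text
t 11.05 p [0.5082 0.2012 0.1432] rpy [179.95  -0.07  43.26] F [ 0.63  0.98 -2.88] M [-0.027 -0.003  0.026] op 0.03082535717657931 q [ 0.19  0.1   1.97 -0.    1.08  1.01]
shift units [-0.011 -0.013  0.108]
turn units [ 0.0006 -0.0007  0.0007]
```

apply_moves:
  deltas:
    - [0,0,0.03,0,0,0,1]
    - [0,0,0.03,0,0,0,1]

```text
clock: 11.25
ee_pos: [0.5084, 0.2013, 0.1415]
tool_rot: [3.14, -0.002, 0.755]
force: [-0.1, 0.1, -2.5]
opening: 0.0306
```

```bash
python3 -c "
from h import *
st((.5077,.2013,.14),43.2)"
```

```text
t 11.25 p [0.5084 0.2013 0.1415] rpy [179.93  -0.09  43.26] F [-0.11  0.06 -2.55] M [-0.035 -0.026  0.011] op 0.030606119049991474 q [ 0.19  0.1   1.97 -0.    1.07  1.01]
shift units [-0.017 -0.015  0.051]
turn units [ 0.0007 -0.001   0.0007]
```

apply_moves:
  deltas:
    - [0,0,0.03,0,0,0,1]
    - [0,0,0.03,0,0,0,1]

```text
clock: 11.45
ee_pos: [0.5085, 0.2013, 0.1397]
tool_rot: [3.14, -0.002, 0.755]
force: [-0.3, 0.2, -3.2]
opening: 0.0305
```

apply_moves:
  deltas:
    - [0,0,0.03,0,0,0,1]
    - [0,0,0,0,0,0,1]

```text
clock: 11.65
ee_pos: [0.5084, 0.2013, 0.1386]
tool_rot: [3.14, -0.002, 0.755]
force: [-0.2, 0.5, -2.6]
opening: 0.0308
```

```bash
python3 -c "
from h import *
st((.5077,.2013,.136),43.2)"
```

```text
t 11.65 p [0.5084 0.2013 0.1386] rpy [179.93  -0.09  43.26] F [-0.16  0.47 -2.62] M [-0.058  0.04   0.019] op 0.030843101074854967 q [ 0.19  0.1   1.97 -0.    1.07  1.01]
shift units [-0.017 -0.015  0.086]
turn units [ 0.0008 -0.001   0.0007]
```

apply_moves:
  deltas:
    - [0,0,0.03,0,0,0,1]
    - [0,0,0.03,0,0,0,1]

```text
clock: 11.85
ee_pos: [0.5085, 0.2013, 0.1368]
tool_rot: [3.14, -0.002, 0.755]
force: [0.1, -0.5, -2.8]
opening: 0.0306
```

apply_moves:
  deltas:
    - [0,0,0.03,0,0,0,1]
    - [0,0,0,0,0,0,1]

```text
clock: 12.05
ee_pos: [0.5084, 0.2013, 0.1357]
tool_rot: [3.14, -0.002, 0.755]
force: [0.0, 0.5, -3.0]
opening: 0.0309
```

apply_moves:
  deltas:
    - [0,0,0.03,0,0,0,1]

```text
clock: 12.15
ee_pos: [0.5085, 0.2013, 0.1349]
tool_rot: [3.14, -0.002, 0.755]
force: [-0.2, -0.5, -2.8]
opening: 0.0307
```

apply_moves:
  deltas:
    - [0,0,0.03,0,0,0,1]

```text
clock: 12.25
ee_pos: [0.5088, 0.2014, 0.1341]
tool_rot: [3.14, -0.003, 0.755]
force: [-0.8, 1.1, -1.9]
opening: 0.0306
```

```bash
python3 -c "
from h import *
st((.5077,.2013,.136),43.2)"
```

```text
t 12.25 p [0.5088 0.2014 0.1341] rpy [179.9   -0.16  43.26] F [-0.79  1.12 -1.9 ] M [ 0.024 -0.098 -0.026] op 0.03064874149559412 q [ 0.19  0.11  1.97 -0.    1.06  1.01]
shift units [-0.028 -0.023 -0.063]
turn units [ 0.0011 -0.0017  0.0006]
```

apply_moves:
  deltas:
    - [-0.015,-0.01,0.03,0.001,-0.0017,0,1]

```text
clock: 12.35
ee_pos: [0.5088, 0.2014, 0.1337]
tool_rot: [3.141, -0.001, 0.755]
force: [-0.1, 0.5, -0.8]
opening: 0.0305
```

apply_moves:
  deltas:
    - [0,0,0.04,0,0,0,1]

```text
clock: 12.45
ee_pos: [0.5092, 0.2016, 0.1332]
tool_rot: [3.14, -0.002, 0.755]
force: [-1.7, -0.7, 0.8]
opening: 0.0306
```

apply_moves:
  deltas:
    - [0,0,0.04,0,0,0,1]

```text
clock: 12.55
ee_pos: [0.5094, 0.2017, 0.1329]
tool_rot: [3.14, -0.002, 0.755]
force: [-1.3, -0.6, 4.1]
opening: 0.0307
```

apply_moves:
  deltas:
    - [0,0,0.04,0,0,0,1]

```text
clock: 12.65
ee_pos: [0.5096, 0.2017, 0.1327]
tool_rot: [3.14, -0.002, 0.755]
force: [-2.2, 0.4, 6.0]
opening: 0.031
```

```bash
python3 -c "
from h import *
st((.5080,.2013,.136),43.2)"
```

```text
t 12.65 p [0.5096 0.2017 0.1327] rpy [179.93  -0.11  43.26] F [-2.24  0.4   6.  ] M [-0.066  0.614  0.011] op 0.031043639153232074 q [0.19 0.11 1.97 0.   1.06 1.01]
shift units [-0.047 -0.026 -0.11 ]
turn units [ 0.0007 -0.0012  0.0007]
```

apply_moves:
  deltas:
    - [-0.045,-0.02,0.05,0,0,0,1]

```text
clock: 12.75
ee_pos: [0.5091, 0.2014, 0.1324]
tool_rot: [3.139, -0.004, 0.755]
force: [-0.7, -0.0, 5.8]
opening: 0.0304
```

apply_moves:
  deltas:
    - [-0.02,-0.01,0.05,0,0,0,1]

```text
clock: 12.85
ee_pos: [0.5092, 0.2015, 0.1323]
tool_rot: [3.138, -0.006, 0.755]
force: [-1.6, 0.1, 5.6]
opening: 0.0307
```

apply_moves:
  deltas:
    - [-0.02,-0.01,0.06,0,0,0,1]

```text
clock: 12.95
ee_pos: [0.5093, 0.2015, 0.132]
tool_rot: [3.137, -0.008, 0.755]
force: [-2.5, -0.6, 8.0]
opening: 0.0304
```

```bash
python3 -c "
from h import *
st((.5080,.2013,.136),43.2)"
```

```text
t 12.95 p [0.5093 0.2015 0.132 ] rpy [179.74  -0.44  43.27] F [-2.51 -0.58  7.99] M [-0.094  0.571  0.028] op 0.03041857534943138 q [0.19 0.11 1.98 0.   1.05 1.01]
shift units [-0.036 -0.025 -0.134]
turn units [ 0.0029 -0.0049  0.0008]
```

apply_moves:
  deltas:
    - [-0.03,-0.015,0.07,0.003,-0.005,0,1]

```text
clock: 13.05
ee_pos: [0.5095, 0.2014, 0.1317]
tool_rot: [3.14, -0.002, 0.755]
force: [-1.8, -0.3, 8.0]
opening: 0.0309
```

apply_moves:
  deltas:
    - [-0.03,-0.01,0.08,0.002,-0.003,0,1]

```text
clock: 13.15
ee_pos: [0.5098, 0.2014, 0.1313]
tool_rot: [-3.141, -0.0, 0.755]
force: [-2.2, 0.1, 7.6]
opening: 0.0307
```

```bash
python3 -c "
from h import *
st((.5080,.2013,.136),43.2)"
```

```text
t 13.15 p [0.5098 0.2014 0.1313] rpy [-179.98   -0.01   43.28] F [-2.2   0.1   7.59] M [0.013 0.532 0.057] op 0.030655213805398415 q [0.19 0.11 1.97 0.   1.06 1.01]
shift units [-0.046 -0.04  -0.156]
turn units [-0.0002 -0.0001  0.0009]
```

apply_moves:
  deltas:
    - [-0.04,-0.02,0.09,0,0,0,1]

```text
clock: 13.25
ee_pos: [0.5093, 0.2014, 0.1296]
tool_rot: [3.141, -0.003, 0.755]
force: [-0.3, 2.0, 4.2]
opening: 0.031
```

apply_moves:
  deltas:
    - [-0.04,-0.01,0.09,0.001,-0.002,0,1]

```text
clock: 13.35
ee_pos: [0.5089, 0.2014, 0.1276]
tool_rot: [-3.141, -0.002, 0.755]
force: [-0.0, 1.6, -0.3]
opening: 0.0306
```

apply_moves:
  deltas:
    - [-0.04,-0.01,0.09,0.001,-0.002,0,1]

```text
clock: 13.45
ee_pos: [0.5082, 0.2011, 0.1242]
tool_rot: [-3.14, -0.001, 0.755]
force: [1.4, 0.7, -3.9]
opening: 0.0308
```

```bash
python3 -c "
from h import *
st((.5080,.2013,.136),43.2)
d=grab('scene','scene6')
A=ov(d,[],(372,150,35),7,0)
cv2.imwrite('pics/c6.png',cv2.convertScaleAbs(A,alpha=1.8))
"
```

```text
t 13.45 p [0.5082 0.2011 0.1242] rpy [-179.92   -0.08   43.25] F [ 1.4   0.68 -3.95] M [ 0.269 -0.262 -0.017] op 0.030812454076391205 q [0.19 0.12 1.98 0.   1.04 1.  ]
shift units [ 0.001 -0.011 -0.392]
turn units [-0.0009 -0.0009  0.0005]
```

View pics/c6.png

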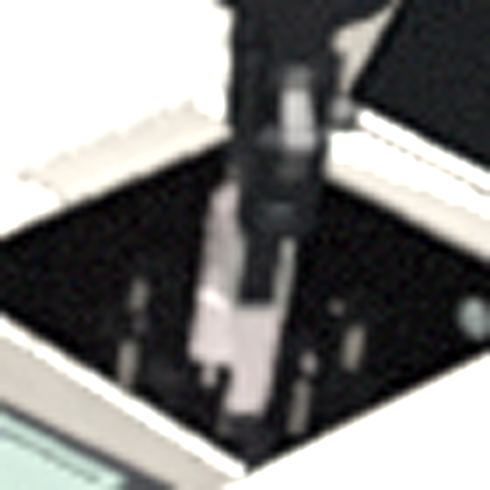

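It has ridden over the balls: force dropped and underside is nominally 1 to 2 mm above home. I'll press gently to seat it.

apply_moves:
  deltas:
    - [0,0,0,0,0,0,1]

```text
clock: 13.6
ee_pos: [0.508, 0.2009, 0.1226]
tool_rot: [-3.14, -0.001, 0.755]
force: [2.1, 1.7, 0.5]
opening: 0.0309
```

apply_moves:
  deltas:
    - [0,0,0.03,0,0,0,1]

```text
clock: 13.7
ee_pos: [0.5083, 0.2011, 0.1221]
tool_rot: [-3.14, -0.002, 0.755]
force: [-1.2, 2.1, 5.6]
opening: 0.0309
```

apply_moves:
  deltas:
    - [0,0,0.03,0,0,0,1]

```text
clock: 13.8
ee_pos: [0.5084, 0.2011, 0.122]
tool_rot: [-3.14, -0.001, 0.755]
force: [-1.9, 1.8, 5.6]
opening: 0.0307
```

```bash
python3 -c "
from h import *
st((.5080,.2013,.136),43.2)"
```

```text
t 13.8 p [0.5084 0.2011 0.122 ] rpy [-179.93   -0.07   43.24] F [-1.93  1.8   5.57] M [ 0.031  0.151 -0.01 ] op 0.030735137005331627 q [0.19 0.12 1.98 0.   1.04 1.01]
shift units [-0.007 -0.015 -0.466]
turn units [-0.0008 -0.0008  0.0004]
```

apply_moves:
  deltas:
    - [0,0,0.05,0,0,0,1]

```text
clock: 13.9
ee_pos: [0.5086, 0.2012, 0.1218]
tool_rot: [-3.14, -0.001, 0.755]
force: [-2.1, 1.1, 7.1]
opening: 0.0307
```

apply_moves:
  deltas:
    - [0,0,0.06,0,0,0,1]

```text
clock: 14.0
ee_pos: [0.5088, 0.2013, 0.1217]
tool_rot: [-3.14, -0.0, 0.755]
force: [-3.7, 0.3, 9.3]
opening: 0.0304
```

apply_moves:
  deltas:
    - [0,0,0,0,0,0,1]

```text
clock: 14.1
ee_pos: [0.5087, 0.2012, 0.1226]
tool_rot: [-3.14, 0.001, 0.756]
force: [-0.7, 0.9, 0.6]
opening: 0.031
```

```bash
python3 -c "
from h import *
st((.5080,.2013,.136),43.2)"
```

```text
t 14.1 p [0.5087 0.2012 0.1226] rpy [-179.93    0.03   43.29] F [-0.67  0.92  0.63] M [ 0.094 -0.012 -0.065] op 0.031012642167586184 q [0.19 0.12 1.98 0.   1.04 1.01]
shift units [-0.015 -0.02  -0.445]
turn units [-0.0007  0.0004  0.001 ]
```

apply_moves:
  deltas:
    - [0,0,0,0,0,0,0]
    - [0,0,0,0,0,0,-0.5]
    - [0,0,0,0,0,0,-1]
    - [0,0,0,0,0,0,-1]
    - [0,0,0,0,0,0,-1]
    - [0,0,0,0,0,0,-1]

```text
clock: 14.7
ee_pos: [0.5065, 0.1996, 0.1203]
tool_rot: [-3.139, 0.008, 0.756]
force: [0.3, -0.5, -0.8]
opening: 0.0853
```

```bash
python3 -c "
from h import *
st((.5080,.2013,.25),43.2)"
```

```text
t 14.7 p [0.5065 0.1996 0.1203] rpy [-179.84    0.44   43.33] F [ 0.34 -0.46 -0.85] M [-0.04  -0.01   0.012] op 0.0853387959991162 q [ 0.19  0.13  1.98 -0.    1.04  1.01]
shift units [ 0.042 -0.021 -4.323]
turn units [-0.0018  0.0049  0.0014]
```

apply_moves:
  deltas:
    - [0.04,-0.02,-0.3,0,0.005,0,-1]
    - [0,0,-0.6,0,0,0,-1]
    - [0,0,-0.8,0,0,0,-1]
    - [0,0,-0.8,0,0,0,-1]
    - [0,0,-0.8,0,0,0,-1]
    - [0,0,-0.8,0,0,0,-1]
    - [0,0,-0.8,0,0,0,-1]
    - [0,0,-0.3,0,0,0,-1]
    - [0,0,0,0,0,0,-1]

```text
clock: 15.6
ee_pos: [0.5068, 0.2008, 0.2861]
tool_rot: [-3.139, -0.003, 0.757]
force: [-0.1, 0.5, 1.1]
opening: 0.0855
```

```bash
python3 - <<'E'
from h import *
st((.48,-.05,.30),43.2)
d=grab('scene','scene7');Z=cloud(d);c=np.array((.5078,.2015))
q=Z.reshape(-1,3);m=(np.hypot(q[:,0]-c[0],q[:,1]-c[1])<.02)&(q[:,2]<.2)&(q[:,2]>.05)
print(np.percentile(q[m][:,2],[90,95,98,99.5,100]))
G=(0,255,0);R=(0,0,255)
A=np.hstack([ov(d,[(c,.016,.160,R),(c,.016,.160+.012,G)],(375,145,35),5,0),ov(d,[],(375,145,35),5,0)])
cv2.imwrite('pics/c7.png',cv2.convertScaleAbs(A,alpha=1.3))
E
```

```text
t 15.6 p [0.5068 0.2008 0.2861] rpy [-179.86   -0.2    43.36] F [-0.09  0.46  1.05] M [ 0.003  0.055 -0.006] op 0.08550188283890339 q [ 0.19 -0.04  1.84  0.    1.34  1.  ]
shift units [-6.387  5.466 -0.498]
turn units [-0.0015 -0.0022  0.0018]
[0.1588 0.1604 0.1612 0.1622 0.1627]
```

View pics/c7.png

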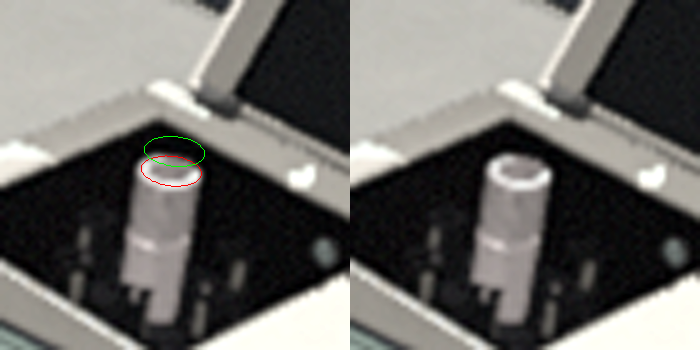

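The rim sits on the predicted home ring at z = 0.160. I'll move the arm aside and check from both cameras.

apply_moves:
  deltas:
    - [-0.6,0.5,0,0,0,0,-1]
    - [-0.9,0.8,0,0,0,0,-1]
    - [-0.9,0.8,0,0,0,0,-1]
    - [-0.9,0.8,0,0,0,0,-1]
    - [-0.9,0.8,0,0,0,0,-1]
    - [-0.9,0.8,0,0,0,0,-1]
    - [-0.6,0.5,0,0,0,0,-1]
    - [0,0,0,0,0,0,-1]

```text
clock: 16.45
ee_pos: [0.4787, -0.0319, 0.2694]
tool_rot: [-3.121, 0.011, 0.761]
force: [-0.5, 0.3, 1.4]
opening: 0.0854
```

```bash
python3 - <<'E'
from h import *
st()
for n in('scene','top'):
    d=grab(n,n+'8')
    for nm,dd,c,b in(('bench',load(n+'0'),(.4775,-.305),0),('now',d,(.5078,.2015),.065)):
        q=cloud(dd).reshape(-1,3)-[*c,b];r=np.hypot(q[:,0],q[:,1])
        m=(r<.02)&(q[:,2]>.085)&(q[:,2]<.115); h=q[m]
        k=(r>.035)&(r<.06)&(q[:,2]>.03)&(q[:,2]<.06)
        a=np.arctan2(q[k][:,1],q[k][:,0])
        print(n,nm,m.sum(),'rim z mean',h.mean(0),'med',np.median(h[:,2]),'p95',np.percentile(h[:,2],95),'pocket z med',np.median(q[k][:,2]),'p90',np.percentile(q[k][:,2],90),'ang',np.degrees(np.angle(np.mean(np.exp(6j*a))))/6)
cv2.imwrite('pics/c8.png',np.hstack([ov(load('top8'),[((.5078,.2015),.016,.16,(0,0,255)),((.5078,.2015),.058,.073,(0,255,0))],(152,220,35),5,0),ov(load('top8'),[],(152,220,35),5,0)]))
E
```

```text
t 16.45 p [ 0.4787 -0.0319  0.2694] rpy [-178.83    0.65   43.6 ] F [-0.49  0.32  1.39] M [ 0.014 -0.017  0.002] op 0.08540987983847415 q [-0.28 -0.17  1.99  0.    1.35  0.53]
turn units [-0.0131  0.0072 -0.0001]
scene bench 109 rim z mean [ 0.0005 -0.0015  0.0914] med 0.09180359056426746 p95 0.09550928602646001 pocket z med 0.03911972441704679 p90 0.04413039304344072 ang 24.644811346644946
scene now 93 rim z mean [ 0.0017 -0.0028  0.0917] med 0.09214042584365698 p95 0.09655446651134353 pocket z med 0.03879153565510607 p90 0.04346854372512561 ang -5.84851107262147
top bench 67 rim z mean [-0.0006  0.0009  0.0939] med 0.09401998245695248 p95 0.09847068803275613 pocket z med 0.04298703070469436 p90 0.04693524008685153 ang 24.683884900228534
top now 89 rim z mean [ 0.0002 -0.0013  0.0935] med 0.09464920412268824 p95 0.09716404220874936 pocket z med 0.041928651335797956 p90 0.04623464373805482 ang -5.871098521806946
```

View pics/c8.png

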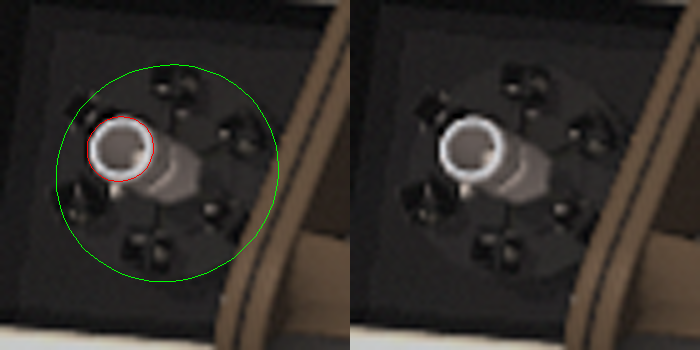

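View pics/top8.png

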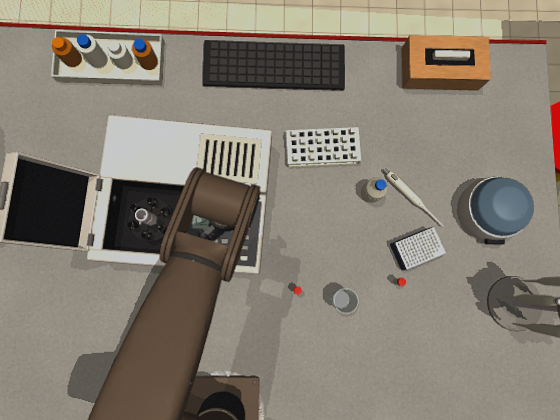

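The rim ring matches at (121,149) in the crop, and heights above the disc match the bench readings within 1 mm. In the top view the other items look unmoved and the arm is clear of everything. I'll hand it in.

apply_moves:
  deltas:
    - [0,0,0,0,0,0,-1]
    - [0,0,0,0,0,0,-1]

```text
clock: 16.75
ee_pos: [0.4787, -0.0279, 0.2685]
tool_rot: [-3.118, 0.011, 0.766]
force: [0.2, 0.3, 0.1]
opening: 0.0856
```

```bash
python3 - <<'E'
from h import *
s=st(); print(abs(s['qd']).max())
a=load('scene0')['image'].astype(int);b=load('scene8')['image'].astype(int)
for n,(u,v) in dict(bottle=(214,305),rack=(308,320),tip=(125,300),pip=(165,349),vialA=(219,209),vialB=(127,261),beaker=(173,222)).items():
    print(n,abs(a-b)[v-12:v+12,u-12:u+12].mean().round(1))
print(workorder.finish_job())
E
```

```text
t 16.75 p [ 0.4787 -0.0279  0.2685] rpy [-178.67    0.61   43.86] F [0.18 0.25 0.07] M [-0.007  0.037 -0.014] op 0.08557740017160538 q [-0.27 -0.17  1.99  0.    1.35  0.53]
turn units [-0.0148  0.0068 -0.0001]
0.018221813217741325
bottle 3.7
rack 3.5
tip 3.7
pip 3.7
vialA 24.2
vialB 20.8
beaker 13.8
the job is handed in; nothing more can be done
None
```

The carousel is back on the drive disc and released, and the job was handed in at 16.75 s. I gripped the sleeve by its knurl and lifted it over the instrument. There I turned it about 29.5° so that a slot lined up with where I saw the drive pin, and lowered it onto the spindle. It passed the pin without touching it. It rode over the balls at about 10 N net and took at most about 12 N net when I pressed it onto the disc.

**Checks after release:**
- **Height:** the sleeve rim is about 95 mm above the disc. Rim and pocket heights match the bench readings within about 1 mm in both cameras.
- **Position:** the slot angle is still within about a degree of what I measured above the spindle.
- **Arm:** the gripper is open, the force reads near zero, and the arm is clear of everything.

**Not fully confirmed:**
- **The click:** I did not see it or test it with a pull. I take it from the force drop past the balls, the firm stop on the disc at the home height, and the rim staying there after release.
- **Vials and beaker:** a before-and-after picture comparison showed almost no change at the bottle, rack, tip box and pipette. It did show changes at the two vials and the beaker. I put these down to the arm's moving shadow, since those items sit at the same pixels in the top view and the arm never went low near them.

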